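# Plant and lock the yellow price sign in its table stand

## Robot

A 6-joint arm with a two-finger parallel gripper is mounted at the origin on the work surface. World frame = base frame: x ahead of the robot, y to its left, z up, the work surface at z = 0. Lengths are in m, angles in rad, forces in N, time in s.
With the tool pointing down it reaches from about 0.425 to 0.95 m from the base axis. Payload 3.5 kg.
Tool frame: the origin (TCP) lies on the centre line of the jaws, within the pads' length; the fingertips stand 14 mm ahead of it and the grasp point (between the pads) lies 5 mm behind it (tips_ahead is the distance from the TCP to the fingertips, in m); y points along the fingers, z is the direction in which the jaws open and shut, and the axes are right-handed (so a half turn about y gives the same grasp; the last joint's range is limited). The gripper opens to 85 mm and grips with 20 to 120 N. Pads are 22 mm wide; open, the fingers measure 114 mm over their backs; the gripper's body (76 mm by 85 mm) begins 54 mm behind the grasp point. The pads swing forward as they close: fully open they stand 13 mm farther back than shut.
Start: joints at [1.182, 0.286, 1.577, -0, 1.279, -0.15], TCP at [0.16, 0.656, 0.245] pointing down, gripper open.
Joint ranges: [-2.77, 2.77], [-0.9, 2.22], [0.21, 2.48], [-1.53, 4.67], [0.24, 2.81], [-2.84, 2.84]. Speed limits (rad/s): [2.79, 2.79, 3.14, 3.14, 3.14, 3.14].

## Interface

Orientations are given as a unit quaternion [x, y, z, w].
In Python, from plant import get_state, read_camera, sign_off, tips_ahead gives the robot as it stands.
- The arm moves only by the tool send_rows, never from a script. Its argument "plan" is a list of rows, each a list of 2 entries, a list of its own where there are three numbers: the shift along the tool's x, y, z in units of 12 cm (1.0 is 12 cm), then the turn, a rotation vector about the tool's x, y, z in units of 360 degrees (1.0 is 360 degrees). In form: [[[tx, ty, tz], [rx, ry, rz]], ...]. A call has 1 to 12 rows; each row shifts and turns the commanded pose from where the row before left it, along the tool's axes as they then stand; what a row does not reach is not made up. A row lasts 1/10 s, in which the tool goes at most 50 mm and 8.59 degrees, less where a joint would pass 70% of its speed; a pose out of reach is approached as far as the arm can. A call with a number of a shift or a turn outside -1 to 1 is refused whole. A call with a gripper value outside its range is refused whole. "gripper" is the closure, from 0 (fully open) to 1 (shut), set as the call begins (left out, the last holds). The fingers move at their own pace and stop on an object; "grip_force" is the grip in N (left out, the last holds). Time passes only in rows, so rows that do not move let the fingers close. It gives the time, the measured TCP pose, the force and the opening at its end, in the units of the state.
- get_state(): the state, without advancing time (a new reading comes with each control period).
- read_camera(name): name is "scene" or "top"; returns a dict with "img" (384x512x3 uint8, blue, green, red), "fx", "fy", "cx", "cy" (pixels), "world_from_camera" (4x4, takes a point from camera to world coordinates). Camera axes: x right, y down, z forward; pixel columns grow to the right and rows downward; lengths in m; the calibration is good to about 2 mm. A picture is of the moment at which its call begins. There is no depth.
- sign_off(): hands the job in, once; it reports no verdict.
The state is a dict: "time": time; "qpos": joint angles; "dq": joint speeds; "joint_efforts": joint torques, N m; "eef_pos": TCP position; "tcp_rot": TCP orientation; "contact_force": force on the tool from outside, world axes, zero at the start; "wrist_torque": the same for the moment, N m; "opening": opening from 0.0 (shut) to 1.0 (fully open).
Only numpy, scipy, OpenCV 4.12 (cv2) and the standard library are available. Lean on these libraries where they do the work, as an engineer would, in place of code of your own. Each camera call takes 0.05 s, during which the arm holds its last target. There are 200 camera calls.

## Task

Take the yellow sign out of the wooden rack and press its post straight down into the hole of the sign stand until it is fully home, upright and with its panel square to the stand (parallel to the stand's front edge, either face forward). Then turn the stand's orange locking arm clockwise (seen from above) all the way to its stop so that the post is gripped, and let go. Leave the blue sign, the brownie plate, the cup and the cup stack where they are.

Things in the scene. Friction and masses are not known exactly. Their poses are not given: they have to be found in the camera images.
- sign_yellow: Yellow price sign to be moved, loose, about 0.1 kg, 160 mm tall: plain wooden post of 24 mm diameter with a sharp flat foot, topped by a yellow panel 18 mm thick (its x), 70 mm wide (its y), 60 mm high, with a white card and brown square on both faces. Origin at the centre of the foot, z up along the post; panel from z = 100 to 160 mm. Starts upright in one hole of the rack.
- sign_blue: Same sign in blue, standing in the rack's other hole; stays there. Origin and axes as for the yellow sign.
- rack: Fixed wooden rack 70 mm (x) by 220 mm (y) by 60 mm high, origin under its centre; two loose holes of 27 mm diameter, 50 mm deep, at y = +55 and -55 mm. The signs' feet stand 10 mm above the table.
- base: Fixed dark steel plinth of the sign stand, 150 mm (x) by 130 mm (y) by 20 mm thick; origin at the centre of its underside, on the table; its front edge is the -x one, marked by a thin bright strip. It carries the aluminium socket block (see mouth) and the orange locking ring with its arm.
- mouth (a point): Point on base's vertical axis at the height of the 56 mm square socket block's flat top, 64 mm above the table. The block has a central unchamfered blind hole, 26 mm wide, 40 mm deep (floor 24 mm above the table), but sits off centre: the hole's axis is up to 3.5 mm from this point in base's x and also in y, different every time and in no reading. Jaws in it grip the post as the arm turns.
- lock (a joint): Angle of the orange locking ring and arm, rad: 0 open, grows clockwise seen from above, 1.3 at the stop (locked); starts at 0 to 0.3. The ring turns about base's vertical axis, stiffly (about 3 N at the knob), and stays where left. In base's frame (counter-clockwise positive) the arm points at the angle pi + 0.65 - joint; at 0.65 it points straight to the front (-x).
- knob (a point): Centre of the top of the black upright knob at the end of the locking arm, 105 mm from the ring's axis, 76 mm above the table. The knob is a vertical cylinder of 18 mm diameter standing free from 33 to 76 mm above the table.
- plate: Paper plate of 170 mm diameter with a brownie on it, 36 mm high, loose; stays. Origin at the centre of its underside.
- cup: White paper cup, 76 mm diameter, 90 mm high, loose; stays. Origin at the centre of its underside.
- cup_stack: Stack of brown cups, 76 mm diameter, 136 mm high, loose; stays. Origin at the centre of its underside.
There are look-alikes about, which are no part of the job. There is more than one size of the sign_yellow; the job needs the larger.

How it is judged:
By the outcome, as a careful person would: the job done as asked, in the order asked, and still so for the second after the job is handed in, with the robot touching nothing.
It also fails if it takes over 72 s, if anything falls off the work surface, if the arm or the gripper's body presses on something with over 40 N, if the wrist force passes 120 N, or if a joint passes its speed limit or range.

## Working session

There is one attempt and no reset: what is moved stays moved. The work goes in short steps, Python scripts to look and compute and a tool call to move; the robot and the scene stay as the last step left them, time stands still between calls to the robot, and variables do not carry over. Pictures are saved under pics/ and viewed, about 8 in all and at most 12, crops included, and the job is handed in when it is done.

Besides the shell and the picture viewer there is one more tool, called after "Request:" by a JSON object that holds its "method" and its "body". send_rows: Moves the arm, as the interface text tells. Its arguments: {"type":"object","properties":{"plan":{"type":"array"},"gripper":{"type":"number"},"grip_force":{"type":"number"}},"required":["plan"]}

```bash
ls; mkdir -p pics; python3 - <<'E'
from plant import *
import cv2,numpy as np
s=get_state()
for k,v in s.items(): print(k,np.round(v,4))
print(tips_ahead)
for n in("scene","top"):
    c=read_camera(n); cv2.imwrite(f"pics/{n}0.png",c["img"]); print(n,c["fx"],c["fy"],c["cx"],c["cy"]); print(np.round(c["world_from_camera"],4))
E
```

```text
pics
time 0.0
qpos [ 1.182   0.2872  1.5782 -0.      1.2786 -0.15  ]
dq [ 0.0005 -0.0005 -0.0001  0.0007 -0.0003  0.0019]
joint_efforts [-2.20000e-03 -4.05988e+01 -2.92616e+01 -3.00000e-04  6.00000e-03
  0.00000e+00]
eef_pos [0.1594 0.6553 0.2439]
tcp_rot [ 0.7029 -0.0844  0.084  -0.7012]
contact_force [-0.4545  0.5767 -0.4781]
wrist_torque [ 0.0096 -0.0214 -0.0319]
opening 0.9976
0.014
scene 448.4190113246058 448.4190113246058 256.409928520453 192.86802586642648
[[ 0.7692  0.436  -0.4672  1.2302]
 [ 0.639  -0.5278  0.5595 -0.7239]
 [-0.0027 -0.7289 -0.6846  0.9863]
 [ 0.      0.      0.      1.    ]]
top 412.05333731629116 412.05333731629116 255.37307544861773 192.05338343691585
[[ 4.870e-02 -9.747e-01  2.180e-01  3.539e-01]
 [-9.988e-01 -4.760e-02  1.020e-02  2.220e-02]
 [ 5.000e-04 -2.183e-01 -9.759e-01  1.318e+00]
 [ 0.000e+00  0.000e+00  0.000e+00  1.000e+00]]
```

View pics/scene0.png

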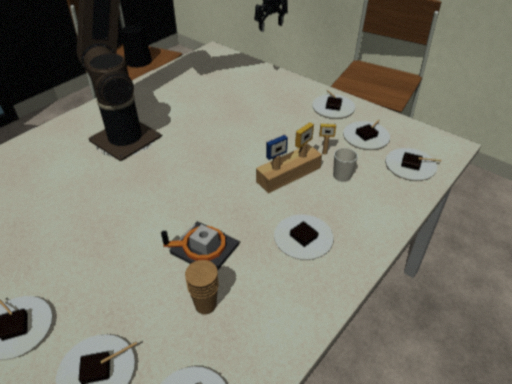

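View pics/top0.png

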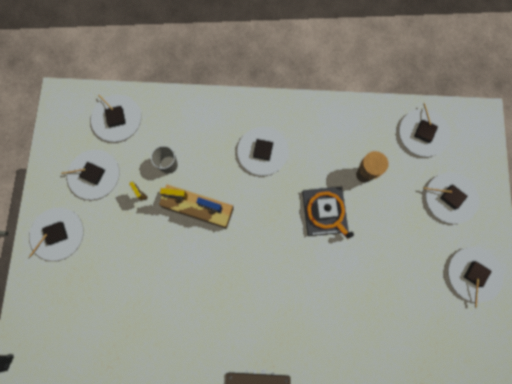

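Both views show the scene. The yellow candidates are the sign in the rack (scene 304,135; top 173,192) and a small free-standing one (scene 328,130; top 138,191). I choose the rack one. The blue sign is at top (209,204), and the stand is at top (327,208) with its knob near (350,235). Next is one close crop.

```bash
cat > h.py <<'E'
import cv2,numpy as np
from plant import *
def ray(c,u,v):
    T=c["world_from_camera"]; d=T[:3,:3]@np.array([(u-c["cx"])/c["fx"],(v-c["cy"])/c["fy"],1]); return T[:3,3],d
def onz(c,u,v,z):
    o,d=ray(c,u,v); return o+d*(z-o[2])/d[2]
def proj(c,p):
    T=c["world_from_camera"]; q=T[:3,:3].T@(np.asarray(p)-T[:3,3]); return np.array([c["fx"]*q[0]/q[2]+c["cx"],c["fy"]*q[1]/q[2]+c["cy"]])
def tri(c1,p1,c2,p2):
    o1,d1=ray(c1,*p1);o2,d2=ray(c2,*p2);A=np.stack([d1,-d2],1);t=np.linalg.lstsq(A,o2-o1,rcond=None)[0]
    a,b=o1+d1*t[0],o2+d2*t[1]; return (a+b)/2,np.linalg.norm(a-b)
def blobs(c,lo,hi,box,mn=8):
    x0,y0,x1,y1=box; m=cv2.inRange(cv2.cvtColor(c["img"],cv2.COLOR_BGR2HSV),np.array(lo),np.array(hi))
    k=np.zeros_like(m);k[y0:y1,x0:x1]=m[y0:y1,x0:x1]
    cs,_=cv2.findContours(k,cv2.RETR_EXTERNAL,cv2.CHAIN_APPROX_NONE)
    return k,sorted([q for q in cs if len(q)>=mn],key=lambda q:-cv2.contourArea(q))
def crop(img,box,w,h):
    x0,y0,x1,y1=box; return cv2.resize(img[y0:y1,x0:x1],(w,h),interpolation=cv2.INTER_CUBIC)
E
python3 - <<'E'
from h import *
t=cv2.imread("pics/top0.png");s=cv2.imread("pics/scene0.png")
a=np.vstack([np.hstack([crop(t,(125,165,245,255),400,300),crop(t,(287,170,367,250),400,300)[:, :]]),np.hstack([crop(s,(245,115,345,190),400,300),crop(s,(155,215,255,290),400,300)])])
cv2.imwrite("pics/crop1.png",a)
E
```

```text
(no output)
```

View pics/crop1.png

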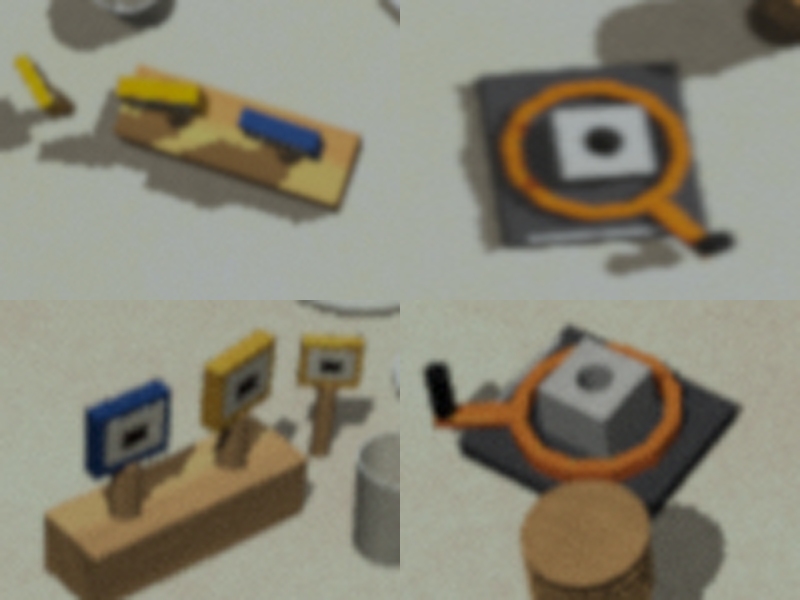

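The crop confirms it. The larger yellow panel stands in the rack (scene ~304,135), and the small look-alike is free-standing to its right. The stand's front strip faces the robot, and the hole shows at top ~(328,208) and scene ~(204,234).

```bash
cat > m1.py <<'E'
from h import *
t=read_camera("top");s=read_camera("scene")
deg=lambda a:np.degrees(a)
def rect(c,cnt,z,name):
    b=cv2.boxPoints(cv2.minAreaRect(cnt)); w=np.array([onz(c,*p,z)[:2] for p in b]); e=w[1]-w[0];f=w[2]-w[1]
    if np.linalg.norm(e)<np.linalg.norm(f): e,f=f,e
    print(name,"ctr",np.round(w.mean(0),4),"long %.4f short %.4f"%(np.linalg.norm(e),np.linalg.norm(f)),"ang of long %.1f"%(deg(np.arctan2(e[1],e[0]))%180)); return w.mean(0)
# yellow/blue panels, top
for nm,lo,hi,box in(("yel",(22,170,110),(34,255,255),(155,175,195,205)),("blue",(100,120,50),(130,255,255),(190,190,230,220))):
    k,cs=blobs(t,lo,hi,box); rect(t,cs[0],.170,nm+" top"); print(cv2.contourArea(cs[0]))
k,cs=blobs(t,(8,60,60),(25,255,255),(150,175,240,235)); rect(t,max(cs,key=cv2.contourArea),.06,"rack")
# ring
k,cs=blobs(t,(5,150,90),(20,255,255),(295,180,360,245))
pts=cs[0][:,0,:].astype(float); w=np.array([onz(t,*p,.03)[:2] for p in pts])
c0=w.mean(0)
for i in range(30):
    r=np.linalg.norm(w-c0,axis=1); g=np.abs(r-np.median(r))<.004; A=np.c_[2*w[g],np.ones(g.sum())]; x=np.linalg.lstsq(A,(w[g]**2).sum(1),rcond=None)[0]; c0=x[:2]
print("ring ctr(z=.03)",np.round(c0,4),"R %.4f"%np.sqrt(x[2]+c0@c0),g.sum())
# block top face, white
g=cv2.cvtColor(t["img"],cv2.COLOR_BGR2GRAY); m=np.zeros_like(g); print("block",g[200,320],"steel",g[195,308],"hole",g[208,328],"strip",g[233,325])
m[193:224,312:343]=(g[193:224,312:343]>130)*255
cs,_=cv2.findContours(m,0,1); cs=max(cs,key=cv2.contourArea); rect(t,cs,.064,"block")
sub=g[202:214,322:335].astype(float); wt=np.clip(130-sub,0,None); yy,xx=np.mgrid[202:214,322:335]; hp=(float((wt*xx).sum()/wt.sum()),float((wt*yy).sum()/wt.sum())); print("hole top",hp,onz(t,*hp,.064))
# knob
k,cs=blobs(t,(0,0,0),(180,255,45),(335,222,360,245)); print("knob",[ (cv2.contourArea(q),q.mean(0).ravel()) for q in cs[:3]])
v0=cs[0][:,0,:].mean(0); print(onz(t,*v0,.07))
# strip
sx=[];
for u in range(313,338):
    col=g[229:239,u].astype(float);col=np.clip(col-np.median(col)-15,0,None)
    sx.append((u,229+int(np.argmax(g[229:237,u]))))
print(sx)
E
python3 m1.py
```

```text
yel top ctr [0.6006 0.2716] long 0.0692 short 0.0190 ang of long 86.3
119.5
blue top ctr [0.5696 0.1652] long 0.0663 short 0.0135 ang of long 73.2
84.0
rack ctr [0.5844 0.2245] long 0.2380 short 0.0787 ang of long 74.1
ring ctr(z=.03) [ 0.5957 -0.1897] R 0.0584 103
block 156 steel 67 hole 32 strip 101
block ctr [ 0.5972 -0.189 ] long 0.0546 short 0.0540 ang of long 98.6
hole top (327.1376789521779, 207.35028936947913) [ 0.59640916 -0.18878583  0.064     ]
knob [(6.5, array([348.77777778, 234.77777778]))]
[ 0.51383468 -0.2542561   0.07      ]
[(313, 236), (314, 236), (315, 236), (316, 236), (317, 236), (318, 236), (319, 236), (320, 236), (321, 236), (322, 236), (323, 236), (324, 236), (325, 236), (326, 236), (327, 236), (328, 236), (329, 236), (330, 236), (331, 236), (332, 236), (333, 236), (334, 236), (335, 236), (336, 231), (337, 236)]
```

```bash
cat > m2.py <<'E'
from h import *
t=read_camera("top");s=read_camera("scene")
g=cv2.GaussianBlur(cv2.cvtColor(t["img"],cv2.COLOR_BGR2GRAY),(3,3),0).astype(float)
def edge(prof,thr,rising):
    for i in range(len(prof)-1):
        a,b=prof[i],prof[i+1]
        if (rising and a<thr<=b) or (not rising and a>=thr>b): return i+(thr-a)/(b-a)
def fit(pts,z,nm):
    w=np.array([onz(t,*p,z)[:2] for p in pts]); vx,vy,x,y=cv2.fitLine(w.astype(np.float32),cv2.DIST_HUBER,0,1e-4,1e-4).ravel(); print(nm,len(pts),"ang %.1f"%(np.degrees(np.arctan2(vy,vx))%180),"pt",x,y); return
def scanrow(vs,u0,u1,thr,r): return [(u0+e,v) for v in vs if (e:=edge(g[v,u0:u1],thr,r)) is not None]
def scancol(us,v0,v1,thr,r): return [(u,v0+e) for u in us if (e:=edge(g[v0:v1,u],thr,r)) is not None]
fit(scancol(range(307,338),180,200,115,False),.02,"plinth back")
fit(scancol(range(316,336),193,204,115,True),.064,"block back")
fit([(u,224-e) for u in range(318,338) if (e:=edge(g[224:212:-1,u],115,True)) is not None],.064,"block front")
fit(scanrow(range(201,216),312,325,115,True),.064,"block left")
fit([(344-e,v) for v in range(201,215) if (e:=edge(g[v,344:332:-1],115,True)) is not None],.064,"block right")
st=[]
for u in range(314,336):
    c=g[229:236,u]-60; k=np.argmax(c[:6]); 
    st.append((u,cv2.minMaxLoc(c)[3][1]+229))
print(np.round(g[228:240,318:334:5]).astype(int).T)
# scene
gs=cv2.cvtColor(s["img"],cv2.COLOR_BGR2GRAY).astype(float)
print(gs[226:244,194:216:2].astype(int))
k,cs=blobs(s,(0,0,0),(180,255,40),(158,225,175,250)); q=cs[0][:,0,:]; print("knob scene",cv2.contourArea(cs[0]),q.min(0),q.max(0),q.mean(0))
gr=g[228:242,340:362].astype(int); print(gr)
E
python3 m2.py
```

```text
plinth back 20 ang 99.0 pt 0.6661559 -0.16211984
block back 18 ang 97.4 pt 0.6254304 -0.18743032
block front 19 ang 98.6 pt 0.56943786 -0.1941931
block left 15 ang 8.9 pt 0.58961594 -0.16177
block right 14 ang 8.4 pt 0.6001635 -0.21681097
[[ 54  59  70  87 107 116 117 129 149 163 167 168]
 [ 74  67  76  96 111 111 110 127 151 164 167 168]
 [ 82  77  86 103 112 113 123 143 156 156 147 137]
 [ 72  77  95 111 109 101 109 130 141 132 116 105]]
[[ 85  66  88 134 142 134 119 124 130 145 159]
 [ 75  84 119 145 148 149 139 124 115 123 142]
 [ 87 109 139 145 148 147 148 141 129 120 121]
 [103 129 147 145 146 147 153 147 144 134 124]
 [112 139 144 147 140 137 145 147 149 146 136]
 [120 144 144 132 114 112 123 147 153 154 146]
 [130 148 140 102  87  94 100 140 149 153 147]
 [139 147 135  78  77  87  89 128 151 153 146]
 [147 145 129  63  75  83  84 127 153 148 135]
 [148 148 131  55  72  82  91 135 152 145 117]
 [144 147 140  77  69  90 101 143 149 137  84]
 [144 148 143 115  94 109 128 148 147 121  65]
 [142 147 148 138 126 134 147 148 143  91  54]
 [123 142 147 148 146 149 152 148 122  66  53
[... 857 characters left out ...]
9  46  65  98 134 157 166 167
  167 167 167 167]
 [112 122 127 119 100  75  53  38  33  36  42  54  76 108 139 159 166 168
  168 167 167 167]
 [106 116 127 130 117  92  65  46  42  48  61  78 101 128 150 162 166 167
  168 167 167 167]
 [101 109 121 133 134 117  91  71  67  77  94 112 131 148 160 165 167 167
  167 168 167 167]
 [ 99 105 118 135 145 140 122 106 105 115 130 143 153 161 166 167 167 167
  167 167 168 168]
 [104 110 124 142 155 156 147 138 138 146 154 160 164 166 167 168 168 167
  167 167 167 167]
 [118 125 139 153 162 164 161 158 158 161 164 166 167 168 168 168 168 168
  168 168 168 168]
 [139 145 154 162 166 167 166 165 166 166 167 168 168 168 168 168 168 168
  168 168 168 168]]
```

```bash
cat > go.py <<'E'
import sys
from h import *
from scipy.spatial.transform import Rotation as R
def now():
    s=get_state(); r=R.from_quat(s["tcp_rot"]); return np.array(s["eef_pos"]),r,s
def plan(p,ang=None,q=None):
    x,r,s=now(); M=r.as_matrix()
    z=M[:,2]; a=np.degrees(np.arctan2(z[1],z[0]))
    print("pos",np.round(x,4),"jaw ang %.2f"%a,"down",np.round(M[:,1],4),"q6 %.2f"%s["qpos"][5],"t %.1f"%s["time"],"F",np.round(s["contact_force"],1),"M",np.round(s["wrist_torque"],2),"open %.3f"%s["opening"])
    if ang is None: ang=a
    # target exactly vertical tool, jaw at nearest equivalent (mod 180)
    d=(ang-a+90)%180-90; b=np.radians(a+d)
    zt=np.array([np.cos(b),np.sin(b),0]); yt=np.array([0,0,-1.]); Mt=np.stack([np.cross(yt,zt),yt,zt],1)
    rv=R.from_matrix(M.T@Mt).as_rotvec()/(2*np.pi)
    sh=(np.array(p)-x)
    print("turn total",np.round(rv,4),"then shift units",np.round(Mt.T@sh/.12,4),"before-turn frame",np.round(M.T@sh/.12,4))
if __name__=="__main__":
    v=[float(a) for a in sys.argv[1:]]; plan(v[:3],v[3] if len(v)>3 else None)
E
python3 go.py .6006 .2716 .245 -3.7
python3 - <<'E'
from h import *
t=read_camera("top");s=read_camera("scene")
print(proj(s,(.5969,-.1889,.064)),proj(s,(.5957,-.1897,.064)),proj(s,(.514,-.254,.0755)),proj(s,(.514,-.254,.033)),proj(s,(.6006,.2716,.17)))
k,cs=blobs(s,(18,120,80),(36,255,255),(292,118,316,155)); q=cs[0][:,0,:]; print(q.min(0),q.max(0),q[q[:,1].argmin()])
E
```

```text
pos [0.1596 0.6556 0.2448] jaw ang 76.32 down [-3.e-04 -7.e-04 -1.e+00] q6 -0.15 t 0.3 F [0.1 0.4 0.2] M [-0.05 -0.    0.01] open 1.001
turn total [1.000e-04 2.223e-01 1.000e-04] then shift units [ 2.9565e+00 -1.3000e-03  3.8742e+00] before-turn frame [ 4.3280e+00 -1.0000e-04 -2.2401e+00]
[204.22652391 234.46426351] [203.70707472 234.42353606] [165.28386789 230.92101486] [167.4456774  241.14681698] [305.41746297 127.6926481 ]
[296 123] [312 148] [308 123]
```

Request:
{"method": "send_rows", "body": {"plan": [[[0,0,0],[0,0.0222,0]],[[0,0,0],[0,0.0222,0]],[[0,0,0],[0,0.0222,0]],[[0,0,0],[0,0.0222,0]],[[0,0,0],[0,0.0222,0]],[[0,0,0],[0,0.0222,0]],[[0,0,0],[0,0.0222,0]],[[0,0,0],[0,0.0222,0]],[[0,0,0],[0,0.0222,0]],[[0,0,0],[0,0.0222,0]],[[0,0,0],[0,0,0]]], "gripper": 0, "grip_force": 60}}

```text
time: 1.5
eef_pos: [0.1596, 0.6558, 0.2453]
tcp_rot: [-0.484, 0.515, -0.515, 0.484]
contact_force: [-0.2, -0.1, -0.9]
opening: 1.003
```

Request:
{"method": "send_rows", "body": {"plan": [[[0.245,0,0.32],[0,0,0]],[[0.245,0,0.32],[0,0,0]],[[0.245,0,0.32],[0,0,0]],[[0.245,0,0.32],[0,0,0]],[[0.245,0,0.32],[0,0,0]],[[0.245,0,0.32],[0,0,0]],[[0.245,0,0.32],[0,0,0]],[[0.245,0,0.32],[0,0,0]],[[0.245,0,0.32],[0,0,0]],[[0.245,0,0.32],[0,0,0]],[[0.245,0,0.32],[0,0,0]],[[0.245,0,0.32],[0,0,0]]]}}

```text
time: 2.7
eef_pos: [0.5987, 0.2733, 0.2456]
tcp_rot: [0.485, -0.515, 0.515, -0.485]
contact_force: [0.2, 0.8, 0.5]
opening: 1.001
```

```bash
python3 go.py .6006 .2716 .137 -3.7
```

```text
pos [0.5987 0.2733 0.2456] jaw ang -3.41 down [ 4.e-04  3.e-04 -1.e+00] q6 0.33 t 2.7 F [0.2 0.8 0.5] M [-0.01  0.01 -0.03] open 1.001
turn total [-0.0001  0.0008 -0.    ] then shift units [0.0129 0.9047 0.0168] before-turn frame [0.0133 0.9047 0.0164]
```

Request:
{"method": "send_rows", "body": {"plan": [[[0.013,0,0.017],[0,0,0]],[[0,0.25,0],[0,0,0]],[[0,0.25,0],[0,0,0]],[[0,0.2,0],[0,0,0]],[[0,0.2,0],[0,0,0]],[[0,0,0],[0,0,0]],[[0,0,0],[0,0,0]]]}}

```text
time: 3.4
eef_pos: [0.5989, 0.2735, 0.1374]
tcp_rot: [-0.485, 0.515, -0.515, 0.484]
contact_force: [0.3, 0.7, 0.5]
opening: 0.999
```

```bash
python3 go.py .6006 .2716 .137 -3.7; python3 - <<'E'
from h import *
t=read_camera("top");s=read_camera("scene")
cv2.imwrite("pics/g1.png",np.hstack([crop(t["img"],(130,155,230,230),400,300),crop(s["img"],(250,90,350,165),400,300)]))
E
```

```text
pos [0.5989 0.2735 0.1374] jaw ang -3.50 down [-7.e-04 -1.e-04 -1.e+00] q6 0.34 t 3.4 F [0.3 0.7 0.5] M [0.03 0.   0.03] open 0.999
turn total [0.0001 0.0006 0.    ] then shift units [0.0152 0.0034 0.0152] before-turn frame [0.0152 0.0034 0.0152]
```

View pics/g1.png

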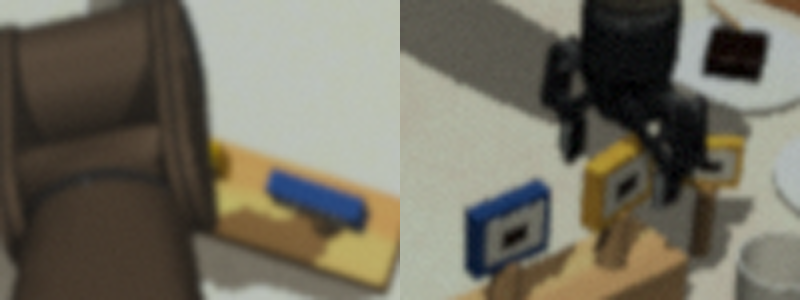

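The jaws straddle the yellow panel: the tips are at about (572,155) and (665,200) in the crop, with the panel at (617,183) midway between them. I'll make a small centring correction and then close.

Request:
{"method": "send_rows", "body": {"plan": [[[0.015,0,0.015],[0,0,0]],[[0,0,0],[0,0,0]],[[0,0,0],[0,0,0]]]}}

```text
time: 3.8
eef_pos: [0.6014, 0.2712, 0.1383]
tcp_rot: [0.484, -0.515, 0.516, -0.484]
contact_force: [0.6, -0.5, -0.7]
opening: 1.0
```

Request:
{"method": "send_rows", "body": {"plan": [[[0,0,0],[0,0,0]],[[0,0,0],[0,0,0]],[[0,0,0],[0,0,0]],[[0,0,0],[0,0,0]],[[0,0,0],[0,0,0]],[[0,0,0],[0,0,0]],[[0,0,0],[0,0,0]],[[0,0,0],[0,0,0]],[[0,0,0],[0,0,0]],[[0,0,0],[0,0,0]]], "gripper": 1, "grip_force": 40}}

```text
time: 4.8
eef_pos: [0.601, 0.2712, 0.1373]
tcp_rot: [-0.484, 0.515, -0.515, 0.484]
contact_force: [0.0, -0.5, 0.5]
opening: 0.206
```

```bash
python3 go.py .6006 .2716 .137 -3.7
```

```text
pos [0.601  0.2712 0.1373] jaw ang -3.60 down [-1.e-04  0.e+00 -1.e+00] q6 0.33 t 4.8 F [ 0.  -0.5  0.5] M [0.01 0.03 0.03] open 0.206
turn total [ 0.      0.0003 -0.    ] then shift units [-0.0031  0.0026 -0.0032] before-turn frame [-0.0031  0.0026 -0.0032]
```

Request:
{"method": "send_rows", "body": {"plan": [[[0,0,0],[0,0,0]],[[0,-0.1,0],[0,0,0]],[[0,-0.15,0],[0,0,0]],[[0,-0.15,0],[0,0,0]],[[0,-0.2,0],[0,0,0]],[[0,-0.2,0],[0,0,0]],[[0,-0.2,0],[0,0,0]],[[0,-0.2,0],[0,0,0]],[[0,-0.2,0],[0,0,0]],[[0,-0.15,0],[0,0,0]],[[0,-0.1,0],[0,0,0]],[[0,0,0],[0,0,0]]], "grip_force": 100}}

```text
time: 6.0
eef_pos: [0.6016, 0.2714, 0.3382]
tcp_rot: [0.483, -0.515, 0.516, -0.485]
contact_force: [-0.1, -0.4, -0.0]
opening: 0.197
```

```bash
python3 go.py .5969 -.1889 .33 8.5; python3 - <<'E'
from h import *
t=read_camera("top");s=read_camera("scene")
cv2.imwrite("pics/g2.png",np.hstack([crop(t["img"],(130,155,230,230),400,300),crop(s["img"],(250,30,380,160),400,400)[:300] if 0 else crop(s["img"],(250,60,370,150),400,300)]))
E
```

```text
pos [0.6016 0.2714 0.3382] jaw ang -3.60 down [ 0.0042  0.0011 -1.    ] q6 0.33 t 6.0 F [-0.1 -0.4 -0. ] M [-0.06  0.   -0.04] open 0.197
turn total [-0.0007 -0.0336 -0.0002] then shift units [ 3.7878  0.0687 -0.6054] before-turn frame [3.8306 0.0641 0.2016]
```

View pics/g2.png

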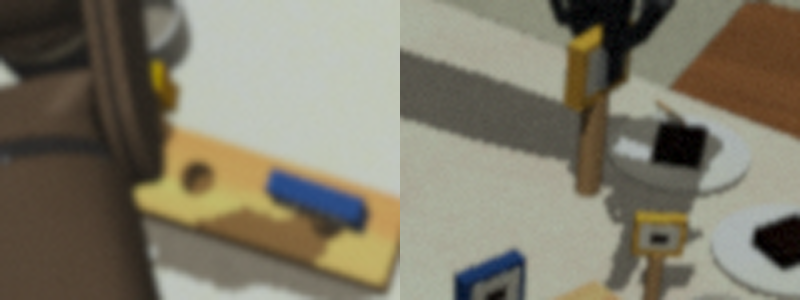

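The sign is lifted free: the rack hole is empty at crop (197,178), and the sign hangs upright in the gripper. Now I carry it over the stand.

Request:
{"method": "send_rows", "body": {"plan": [[[0,0,0],[-0.0004,-0.0112,0]],[[0,0,0],[-0.0003,-0.0112,0]],[[0,0,0],[0,-0.0112,0]],[[0,0,0],[0,0,0]]]}}

```text
time: 6.5
eef_pos: [0.6004, 0.271, 0.3331]
tcp_rot: [0.538, -0.464, 0.46, -0.534]
contact_force: [0.4, -0.5, -1.5]
opening: 0.199
```

Request:
{"method": "send_rows", "body": {"plan": [[[0.2,0,-0.03],[0,0,0]],[[0.3,0,-0.05],[0,0,0]],[[0.36,0,-0.06],[0,0,0]],[[0.36,0,-0.06],[0,0,0]],[[0.36,0,-0.06],[0,0,0]],[[0.36,0,-0.06],[0,0,0]],[[0.36,0,-0.06],[0,0,0]],[[0.36,0,-0.06],[0,0,0]],[[0.36,0,-0.06],[0,0,0]],[[0.36,0,-0.05],[0,0,0]],[[0.26,0,-0.04],[0,0,0]],[[0.15,0,-0.02],[0,0,0]]]}}

```text
time: 7.7
eef_pos: [0.5951, -0.1919, 0.334]
tcp_rot: [0.536, -0.465, 0.461, -0.533]
contact_force: [0.6, 0.7, -1.1]
opening: 0.197
```

```bash
python3 go.py .5969 -.1889 .21 8.5
```

```text
pos [ 0.5951 -0.1919  0.334 ] jaw ang 8.27 down [-6.4e-03  7.0e-04 -1.0e+00] q6 -0.62 t 7.7 F [ 0.6  0.7 -1.1] M [ 0.   -0.03 -0.04] open 0.197
turn total [ 0.001  -0.0006 -0.0003] then shift units [-0.0222  1.0331  0.0188] before-turn frame [-0.0206  1.033   0.0252]
```

Request:
{"method": "send_rows", "body": {"plan": [[[-0.021,0,0.022],[0.001,0,0]],[[0,0.15,0],[0,0,0]],[[0,0.25,0],[0,0,0]],[[0,0.25,0],[0,0,0]],[[0,0.2,0],[0,0,0]],[[0,0.15,0],[0,0,0]],[[0,0.075,0],[0,0,0]],[[0,0,0],[0,0,0]],[[0,0,0],[0,0,0]]]}}

```text
time: 8.6
eef_pos: [0.5988, -0.1859, 0.2073]
tcp_rot: [-0.535, 0.461, -0.462, 0.537]
contact_force: [0.3, 0.2, -1.2]
opening: 0.198
```

```bash
python3 go.py .5969 -.1889 .205 8.5; python3 - <<'E'
from h import *
t=read_camera("top");s=read_camera("scene")
cv2.imwrite("pics/p1.png",np.hstack([crop(t["img"],(287,160,367,235),400,375),crop(s["img"],(155,170,235,245),400,375)]))
print(proj(s,(.5969,-.1889,.064)),proj(s,(.5969,-.1889,.078)),proj(s,(.5969,-.1889,.17)))
E
```

```text
pos [ 0.5988 -0.1859  0.2073] jaw ang 8.53 down [ 3.1e-03  6.0e-04 -1.0e+00] q6 -0.61 t 8.6 F [ 0.3  0.2 -1.2] M [0.06 0.01 0.04] open 0.198
turn total [-0.0005  0.0001 -0.    ] then shift units [ 0.0226  0.0193 -0.0197] before-turn frame [ 0.0226  0.0193 -0.0198]
[204.22652391 234.46426351] [203.80170294 231.03200373] [200.83447842 207.05888084]
```

View pics/p1.png

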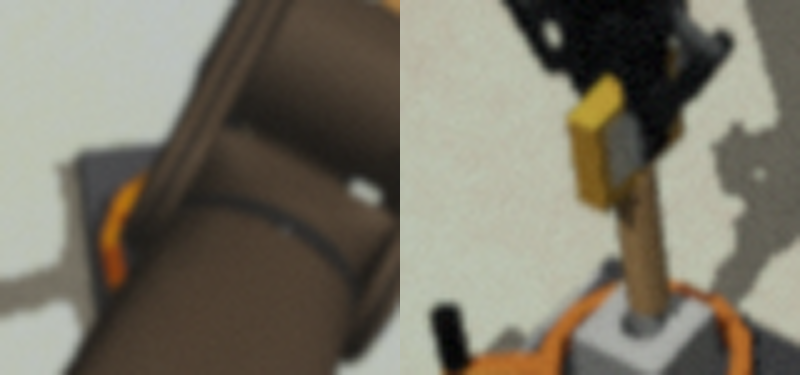

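The foot (crop ~648,310) hovers just above and slightly up-right of the hole (crop ~642,325). I'll correct and settle.

Request:
{"method": "send_rows", "body": {"plan": [[[0.02,0,-0.018],[0,0,0]],[[0,0,0],[0,0,0]],[[0,0,0],[0,0,0]],[[0,0,0],[0,0,0]]]}}

```text
time: 9.1
eef_pos: [0.5964, -0.1893, 0.2065]
tcp_rot: [-0.535, 0.461, -0.462, 0.536]
contact_force: [1.1, -0.3, -1.1]
opening: 0.195
```

```bash
cat > post.py <<'E'
from h import *
t=read_camera("top");s=read_camera("scene")
# post axis in scene: wood pixels below panel
hsv=cv2.cvtColor(s["img"],cv2.COLOR_BGR2HSV)
for v in range(213,236): print(v,[tuple(int(x) for x in hsv[v,u]) for u in range(198,213,2)]) if v%8==0 else None
L=[]
for v in range(215,232):
    r=hsv[v,195:215]; m=(r[:,1]>70)&(r[:,0]<25)&(r[:,2]>45); u=np.where(m)[0]+195
    if len(u)>3: L.append((v,u.min(),u.max(),u.mean()))
print([(a,b,c) for a,b,c,d in L]); 
k=np.polyfit([a for a,*_ in L],[d for *_,d in L],1); print("axis u at v=232:",np.polyval(k,232),"slope",k[0])
T=get_state()["eef_pos"]
for z in(.078,.1,.13): print(z,proj(s,(T[0],T[1],z)))
E
python3 go.py .5969 -.1889 .205 8.5; python3 post.py
```

```text
pos [ 0.5964 -0.1893  0.2065] jaw ang 8.48 down [ 2.1e-03  8.0e-04 -1.0e+00] q6 -0.62 t 9.1 F [ 1.1 -0.3 -1.1] M [-0.03 -0.01 -0.02] open 0.195
turn total [-0.0003 -0.0001 -0.0001] then shift units [-0.0025  0.0126  0.0042] before-turn frame [-0.0025  0.0126  0.0042]
216 [(17, 117, 98), (18, 121, 101), (17, 130, 98), (17, 117, 83), (32, 35, 144), (35, 26, 188), (34, 23, 187), (35, 26, 189)]
224 [(17, 111, 92), (17, 123, 118), (18, 129, 105), (16, 122, 92), (19, 71, 97), (27, 33, 177), (33, 26, 187), (36, 27, 189)]
232 [(30, 8, 155), (18, 83, 113), (17, 119, 111), (17, 112, 93), (17, 73, 66), (53, 10, 105), (48, 8, 167), (40, 9, 172)]
[(215, np.int64(198), np.int64(204)), (216, np.int64(198), np.int64(204)), (217, np.int64(198), np.int64(205)), (218, np.int64(198), np.int64(205)), (219, np.int64(198), np.int64(205)), (220, np.int64(198), np.int64(205)), (221, np.int64(198), np.int64(205)), (222, np.int64(198), np.int64(205)), (223, np.int64(198), np.int64(205)), (224, np.int64(198), np.int64(206)), (225, np.int64(198), np.int64(208)), (226, np.int64(196), np.int64(211)), (227, np.int64(195), np.int64(213)), (228, np.int64(195), np.int64(214)), (229, np.int64(195), np.int64(214)), (230, np.int64(195), np.int64(206)), (231, np.int64(200), np.int64(206))]
axis u at v=232: 203.6335784313725 slope 0.159722222222225
0.078 [203.60407891 231.00610808]
0.1 [202.92037869 225.50196425]
0.13 [201.95996898 217.77016449]
```

Request:
{"method": "send_rows", "body": {"plan": [[[0,0.05,0],[0,0,0]],[[0,0.04,0],[0,0,0]],[[0,0.01,0],[0,0,0]],[[0,0.01,0],[0,0,0]],[[0,0.01,0],[0,0,0]],[[0,0.01,0],[0,0,0]],[[0,0,0],[0,0,0]]]}}

```text
time: 9.9
eef_pos: [0.5966, -0.1892, 0.1913]
tcp_rot: [-0.535, 0.461, -0.462, 0.536]
contact_force: [-1.1, -0.9, 0.4]
opening: 0.2
```

```bash
python3 go.py .5969 -.1889 .151 8.5
```

```text
pos [ 0.5966 -0.1892  0.1913] jaw ang 8.50 down [ 2.2e-03  7.0e-04 -1.0e+00] q6 -0.62 t 9.9 F [-1.1 -0.9  0.4] M [0.01 0.14 0.05] open 0.200
turn total [-0.0004 -0.     -0.0001] then shift units [-0.0022  0.3358  0.0026] before-turn frame [-0.0021  0.3358  0.0019]
```

Foot at about .0643, no force yet. Down 3 mm more in small steps.

Request:
{"method": "send_rows", "body": {"plan": [[[0,0.008,0],[0,0,0]],[[0,0.008,0],[0,0,0]],[[0,0.008,0],[0,0,0]],[[0,0,0],[0,0,0]],[[0,0,0],[0,0,0]]]}}

```text
time: 10.4
eef_pos: [0.5967, -0.1894, 0.1875]
tcp_rot: [-0.535, 0.461, -0.462, 0.536]
contact_force: [1.1, -1.4, -1.3]
opening: 0.199
```

```bash
python3 go.py .5969 -.1889 .151 8.5
```

```text
pos [ 0.5967 -0.1894  0.1875] jaw ang 8.49 down [ 2.6e-03  2.0e-04 -1.0e+00] q6 -0.62 t 10.4 F [ 1.1 -1.4 -1.3] M [-0.41 -0.36 -0.03] open 0.199
turn total [-0.0004 -0.      0.    ] then shift units [-0.0037  0.3038  0.0026] before-turn frame [-0.0038  0.3038  0.0018]
```

Request:
{"method": "send_rows", "body": {"plan": [[[0,0.008,0],[0,0,0]],[[0,0.008,0],[0,0,0]],[[0,0.008,0],[0,0,0]],[[0,0,0],[0,0,0]],[[0,0,0],[0,0,0]]]}}

```text
time: 10.9
eef_pos: [0.5967, -0.1893, 0.185]
tcp_rot: [-0.535, 0.461, -0.462, 0.536]
contact_force: [2.1, -1.2, -0.3]
opening: 0.191
```

```bash
python3 go.py .5969 -.1889 .151 8.5
```

```text
pos [ 0.5967 -0.1893  0.185 ] jaw ang 8.49 down [ 2.5e-03  4.0e-04 -1.0e+00] q6 -0.62 t 10.9 F [ 2.1 -1.2 -0.3] M [-0.59 -0.46 -0.01] open 0.191
turn total [-0.0004 -0.      0.    ] then shift units [-0.0029  0.2835  0.0022] before-turn frame [-0.0029  0.2835  0.0015]
```

Inside the hole with light side contact only. I'll ease slightly toward +x/-y and go on.

Request:
{"method": "send_rows", "body": {"plan": [[[0.003,0,0.002],[0,0,0]],[[0,0.015,0],[0,0,0]],[[0,0.015,0],[0,0,0]],[[0,0.015,0],[0,0,0]],[[0,0.015,0],[0,0,0]],[[0,0,0],[0,0,0]],[[0,0,0],[0,0,0]]]}}

```text
time: 11.6
eef_pos: [0.5967, -0.1894, 0.1774]
tcp_rot: [-0.535, 0.461, -0.462, 0.536]
contact_force: [2.1, -1.6, -2.0]
opening: 0.199
```

```bash
python3 go.py .5969 -.1889 .151 8.5
```

```text
pos [ 0.5967 -0.1894  0.1774] jaw ang 8.49 down [ 1.7e-03  9.0e-04 -1.0e+00] q6 -0.62 t 11.6 F [ 2.1 -1.6 -2. ] M [-0.46 -0.51 -0.02] open 0.199
turn total [-0.0003 -0.     -0.0001] then shift units [-0.0039  0.2197  0.0019] before-turn frame [-0.0037  0.2197  0.0015]
```

Request:
{"method": "send_rows", "body": {"plan": [[[0.003,0,0.003],[0,0,0]],[[0,0.02,0],[0,0,0]],[[0,0.02,0],[0,0,0]],[[0,0.02,0],[0,0,0]],[[0,0.02,0],[0,0,0]],[[0,0.02,0],[0,0,0]],[[0,0,0],[0,0,0]],[[0,0,0],[0,0,0]]]}}

```text
time: 12.4
eef_pos: [0.597, -0.1896, 0.1653]
tcp_rot: [-0.535, 0.462, -0.462, 0.536]
contact_force: [-0.1, -1.6, -2.2]
opening: 0.198
```

```bash
python3 go.py .5969 -.1889 .151 8.5
```

```text
pos [ 0.597  -0.1896  0.1653] jaw ang 8.49 down [ 0.0012  0.0013 -1.    ] q6 -0.62 t 12.4 F [-0.1 -1.6 -2.2] M [-0.32 -0.19  0.02] open 0.198
turn total [-0.0002 -0.     -0.0002] then shift units [-0.0058  0.119  -0.    ] before-turn frame [-0.0056  0.119  -0.0002]
```

Request:
{"method": "send_rows", "body": {"plan": [[[0.003,0,0],[0,0,0]],[[0,0.02,0],[0,0,0]],[[0,0.02,0],[0,0,0]],[[0,0.02,0],[0,0,0]],[[0,0.02,0],[0,0,0]],[[0,0.02,0],[0,0,0]],[[0,0.01,0],[0,0,0]],[[0,0,0],[0,0,0]],[[0,0,0],[0,0,0]]]}}

```text
time: 13.3
eef_pos: [0.5973, -0.19, 0.1526]
tcp_rot: [-0.535, 0.461, -0.462, 0.536]
contact_force: [-0.3, -0.5, -0.3]
opening: 0.197
```

```bash
python3 go.py .5969 -.1889 .151 8.5
```

```text
pos [ 0.5973 -0.19    0.1526] jaw ang 8.49 down [ 0.0017  0.001  -1.    ] q6 -0.62 t 13.3 F [-0.3 -0.5 -0.3] M [0.06 0.02 0.02] open 0.197
turn total [-0.0003 -0.     -0.0001] then shift units [-0.0099  0.0132 -0.0019] before-turn frame [-0.0099  0.0132 -0.0019]
```

Nearly at the bottom and with no side force. I press on until the floor pushes back.

Request:
{"method": "send_rows", "body": {"plan": [[[0,0.008,0],[0,0,0]],[[0,0.008,0],[0,0,0]],[[0,0.008,0],[0,0,0]],[[0,0,0],[0,0,0]],[[0,0,0],[0,0,0]]]}}

```text
time: 13.8
eef_pos: [0.5977, -0.1903, 0.1514]
tcp_rot: [-0.535, 0.461, -0.462, 0.536]
contact_force: [-1.0, 1.4, 5.7]
opening: 0.201
```

```bash
python3 go.py .5969 -.1889 .151 8.5
```

```text
pos [ 0.5977 -0.1903  0.1514] jaw ang 8.50 down [ 2.6e-03  4.0e-04 -1.0e+00] q6 -0.62 t 13.8 F [-1.   1.4  5.7] M [ 0.19  0.45 -0.02] open 0.201
turn total [-0.0004 -0.     -0.    ] then shift units [-0.0121  0.0032 -0.005 ] before-turn frame [-0.0121  0.0032 -0.005 ]
```

Request:
{"method": "send_rows", "body": {"plan": [[[0,0.008,0],[0,0,0]],[[0,0.008,0],[0,0,0]],[[0,0,0],[0,0,0]],[[0,0,0],[0,0,0]]]}}

```text
time: 14.2
eef_pos: [0.5979, -0.1904, 0.1513]
tcp_rot: [-0.535, 0.461, -0.462, 0.536]
contact_force: [-4.4, 1.9, 12.1]
opening: 0.196
```

```bash
python3 go.py .5969 -.1889 .151 8.5;  python3 - <<'E'
from h import *
s=read_camera("scene")
cv2.imwrite("pics/p2.png",crop(s["img"],(145,170,245,270),600,600))
E
```

```text
pos [ 0.5979 -0.1904  0.1513] jaw ang 8.51 down [ 2.7e-03  2.0e-04 -1.0e+00] q6 -0.62 t 14.2 F [-4.4  1.9 12.1] M [ 0.45  1.05 -0.05] open 0.196
turn total [-0.0004  0.      0.    ] then shift units [-0.0133  0.0027 -0.0067] before-turn frame [-0.0133  0.0027 -0.0067]
```

View pics/p2.png

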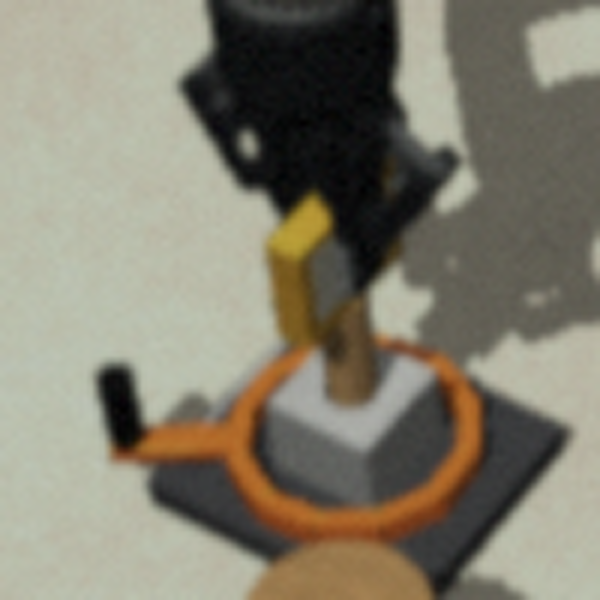

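The post is seated: the TCP stops at .1513 (expected .151) with force rising to 12 N, and the post stands in the block at crop (350,390). I relax the side load, release and rise.

Request:
{"method": "send_rows", "body": {"plan": [[[-0.003,-0.012,-0.006],[0,0,0]],[[0,0,0],[0,0,0]],[[0,0,0],[0,0,0]]]}}

```text
time: 14.55
eef_pos: [0.5974, -0.1902, 0.1514]
tcp_rot: [-0.535, 0.46, -0.463, 0.537]
contact_force: [-1.4, 1.2, 6.7]
opening: 0.198
```

Request:
{"method": "send_rows", "body": {"plan": [[[0,0,0],[0,0,0]],[[0,0,0],[0,0,0]],[[0,0,0],[0,0,0]],[[0,0,0],[0,0,0]],[[0,0,0],[0,0,0]],[[0,0,0],[0,0,0]],[[0,0,0],[0,0,0]],[[0,0,0],[0,0,0]]], "gripper": 0}}

```text
time: 15.35
eef_pos: [0.5966, -0.1898, 0.1492]
tcp_rot: [-0.535, 0.461, -0.462, 0.536]
contact_force: [0.0, -0.4, -0.4]
opening: 1.0
```

Request:
{"method": "send_rows", "body": {"plan": [[[0,-0.1,0],[0,0,0]],[[0,-0.15,0],[0,0,0]],[[0,-0.2,0],[0,0,0]],[[0,-0.2,0],[0,0,0]],[[0,-0.15,0],[0,0,0]],[[0,0,0],[0,0,0]],[[0,0,0],[0,0,0]]]}}

```text
time: 16.05
eef_pos: [0.5965, -0.1899, 0.2458]
tcp_rot: [-0.535, 0.461, -0.462, 0.536]
contact_force: [-0.1, 0.2, 0.0]
opening: 1.0
```

```bash
python3 go.py .5135 -.2545 .245 -51.8
```

```text
pos [ 0.5965 -0.1899  0.2458] jaw ang 8.49 down [ 2.9e-03  4.0e-04 -1.0e+00] q6 -0.62 t 16.1 F [-0.1  0.2  0. ] M [-0.05  0.04  0.03] open 1.000
turn total [-0.0004  0.1675 -0.0002] then shift units [ 0.8762  0.0069 -0.0046] before-turn frame [ 0.4302  0.0047 -0.7633]
```

Request:
{"method": "send_rows", "body": {"plan": [[[0,0,0],[0,0.021,0]],[[0,0,0],[0,0.021,0]],[[0,0,0],[0,0.021,0]],[[0,0,0],[0,0.021,0]],[[0,0,0],[0,0.021,0]],[[0,0,0],[0,0.021,0]],[[0,0,0],[0,0.021,0]],[[0,0,0],[0,0.0205,0]],[[0,0,0],[0,0,0]]]}}

```text
time: 16.95
eef_pos: [0.5956, -0.1895, 0.2432]
tcp_rot: [-0.232, 0.669, -0.667, 0.231]
contact_force: [0.7, 0.0, -0.7]
opening: 1.004
```

Request:
{"method": "send_rows", "body": {"plan": [[[0.3,0,0],[0,0,0]],[[0.3,0,0],[0,0,0]],[[0.276,0,-0.0046],[0,0,0]],[[0,0,0],[0,0,0]],[[0,0,0],[0,0,0]],[[0,0,0],[0,0,0]]]}}

```text
time: 17.55
eef_pos: [0.5138, -0.2539, 0.2446]
tcp_rot: [-0.231, 0.668, -0.668, 0.233]
contact_force: [1.0, -0.3, -0.2]
opening: 0.999
```

```bash
python3 go.py .5135 -.2545 .060 -51.8; python3 - <<'E'
from h import *
s=read_camera("scene");t=read_camera("top")
cv2.imwrite("pics/p3.png",np.hstack([crop(s["img"],(135,155,235,255),400,400),crop(t["img"],(290,165,370,245),400,400)]))
k,cs=blobs(t,(22,150,90),(36,255,255),(295,170,360,240))
for q in cs[:2]:
    b=cv2.boxPoints(cv2.minAreaRect(q)); print(cv2.contourArea(q),[np.round(onz(t,*p,.184)[:2],4) for p in b],"ctr",onz(t,*b.mean(0),.184))
E
```

```text
pos [ 0.5138 -0.2539  0.2446] jaw ang -51.72 down [ 0.0016  0.0016 -1.    ] q6 0.26 t 17.6 F [ 1.  -0.3 -0.2] M [0.01 0.06 0.03] open 0.999
turn total [ 0.      0.0002 -0.0004] then shift units [0.0046 1.5381 0.0023] before-turn frame [0.008  1.5381 0.0027]
151.5 [array([ 0.605 , -0.1538]), array([ 0.6083, -0.2213]), array([ 0.5853, -0.2213]), array([ 0.582 , -0.1541])] ctr [ 0.59513025 -0.18761945  0.184     ]
```

View pics/p3.png

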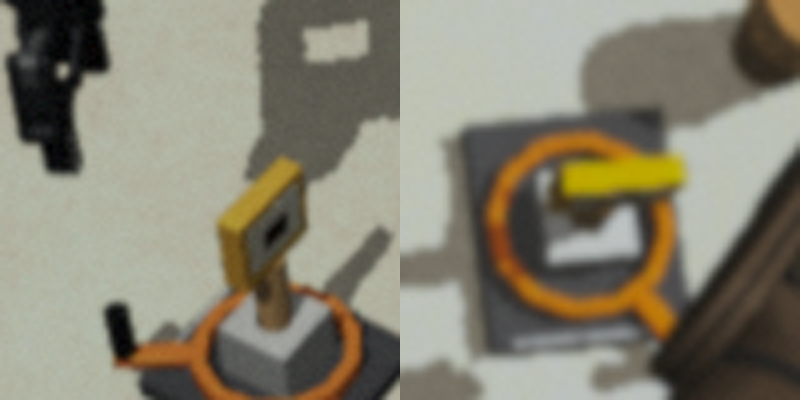

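The sign stands upright and alone in the socket, its panel edge parallel to the stand's front strip. Next I descend over the knob and grip it lightly.

Request:
{"method": "send_rows", "body": {"plan": [[[0.005,0.15,0.002],[0,0,0]],[[0,0.25,0],[0,0,0]],[[0,0.3,0],[0,0,0]],[[0,0.3,0],[0,0,0]],[[0,0.25,0],[0,0,0]],[[0,0.15,0],[0,0,0]],[[0,0.08,0],[0,0,0]],[[0,0.05,0],[0,0,0]],[[0,0,0],[0,0,0]],[[0,0,0],[0,0,0]]]}}

```text
time: 18.65
eef_pos: [0.5143, -0.2552, 0.0626]
tcp_rot: [0.23, -0.668, 0.669, -0.233]
contact_force: [0.0, -0.2, 0.8]
opening: 0.998
```

Request:
{"method": "send_rows", "body": {"plan": [[[0,0,0],[0,0,0]],[[0,0,0],[0,0,0]],[[0,0,0],[0,0,0]],[[0,0,0],[0,0,0]],[[0,0,0],[0,0,0]],[[0,0,0],[0,0,0]],[[0,0,0],[0,0,0]],[[0,0,0],[0,0,0]],[[0,0,0],[0,0,0]],[[0,0,0],[0,0,0]]], "gripper": 1, "grip_force": 20}}

```text
time: 19.65
eef_pos: [0.5138, -0.2556, 0.0621]
tcp_rot: [0.23, -0.668, 0.669, -0.232]
contact_force: [-0.5, -4.8, 4.6]
opening: 0.201
```

```bash
python3 go.py .5135 -.2545 .060 -51.8
```

```text
pos [ 0.5138 -0.2556  0.0621] jaw ang -51.81 down [ 2.8e-03 -6.0e-04 -1.0e+00] q6 0.26 t 19.6 F [-0.5 -4.8  4.6] M [-0.78  0.12 -0.11] open 0.201
turn total [-0.0004 -0.     -0.0003] then shift units [-0.0039  0.0179 -0.0091] before-turn frame [-0.0039  0.0179 -0.0091]
```

Request:
{"method": "send_rows", "body": {"plan": [[[-0.0024,0,-0.064],[0,0.0117,0]],[[-0.0024,0,-0.064],[0,0.0117,0]],[[-0.0024,0,-0.064],[0,0.0117,0]],[[-0.0024,0,-0.064],[0,0.0117,0]],[[-0.0024,0,-0.064],[0,0.0117,0]],[[-0.0024,0,-0.064],[0,0.0117,0]],[[0,0,0],[0,0,0]],[[0,0,0],[0,0,0]]]}}

```text
time: 20.45
eef_pos: [0.4933, -0.2128, 0.0621]
tcp_rot: [-0.079, 0.704, -0.702, 0.079]
contact_force: [-3.4, -0.5, 8.6]
opening: 0.203
```

```bash
cat > arc.py <<'E'
from go import *
x,r,s=now(); c=np.array([.5957,-.1897]); d=x[:2]-c; a=np.degrees(np.arctan2(d[1],d[0]))%360
print("r %.4f ang %.1f joint~%.3f"%(np.linalg.norm(d),a,.65-np.radians(a-180-8.5)))
plan(c.tolist()+[x[2]])
E
python3 arc.py
```

```text
r 0.1050 ang 192.7 joint~0.576
pos [ 0.4933 -0.2128  0.0621] jaw ang -77.12 down [ 2.0e-04  2.5e-03 -1.0e+00] q6 0.75 t 20.4 F [-3.4 -0.5  8.6] M [-0.32  0.48 -0.23] open 0.203
turn total [ 0.0004 -0.     -0.0001] then shift units [-0.8749  0.      0.0023] before-turn frame [-8.749e-01  6.000e-04  2.300e-03]
```

Request:
{"method": "send_rows", "body": {"plan": [[[-0.0024,-0.008,-0.064],[0,0.0117,0]],[[-0.0024,0,-0.064],[0,0.0117,0]],[[-0.0024,0,-0.064],[0,0.0117,0]],[[-0.0024,0,-0.064],[0,0.0117,0]],[[-0.0024,0,-0.064],[0,0.0117,0]],[[-0.0024,0,-0.064],[0,0.0117,0]],[[-0.0024,0,-0.064],[0,0.0117,0]],[[-0.0024,0,-0.064],[0,0.0117,0]],[[0,0,0],[0,0,0]],[[0,0,0],[0,0,0]]]}}

```text
time: 21.45
eef_pos: [0.4977, -0.1523, 0.0622]
tcp_rot: [0.127, 0.697, -0.695, -0.127]
contact_force: [0.5, -0.0, 3.6]
opening: 0.204
```

```bash
python3 arc.py
```

```text
r 0.1049 ang 159.1 joint~1.163
pos [ 0.4977 -0.1523  0.0622] jaw ang -110.72 down [ 0.0013  0.0027 -1.    ] q6 1.44 t 21.4 F [ 0.5 -0.   3.6] M [-0.23 -0.04 -0.21] open 0.204
turn total [ 0.0005 -0.     -0.    ] then shift units [-0.8742  0.      0.0027] before-turn frame [-8.742e-01  2.000e-04  2.700e-03]
```

About 8° to go. Smaller steps until the stop pushes back.

Request:
{"method": "send_rows", "body": {"plan": [[[-0.0012,0,-0.032],[0,0.0058,0]],[[-0.0012,0,-0.032],[0,0.0058,0]],[[-0.0012,0,-0.032],[0,0.0058,0]],[[-0.0012,0,-0.032],[0,0.0058,0]],[[0,0,0],[0,0,0]],[[0,0,0],[0,0,0]]]}}

```text
time: 22.05
eef_pos: [0.5038, -0.1391, 0.0622]
tcp_rot: [0.177, 0.685, -0.684, -0.178]
contact_force: [-1.9, -1.7, 3.3]
opening: 0.2
```

```bash
python3 arc.py
```

```text
r 0.1049 ang 151.2 joint~1.302
pos [ 0.5038 -0.1391  0.0622] jaw ang -119.05 down [-4.0e-04  1.9e-03 -1.0e+00] q6 1.61 t 22.1 F [-1.9 -1.7  3.3] M [-0.34  0.47 -0.13] open 0.200
turn total [0.0002 0.     0.0002] then shift units [-0.8739  0.     -0.0032] before-turn frame [-0.8739 -0.0011 -0.0032]
```

Now I push 2 mm further to confirm the stop.

Request:
{"method": "send_rows", "body": {"plan": [[[0,0,-0.01],[0,0.0016,0]],[[0,0,-0.01],[0,0.0016,0]],[[0,0,0],[0,0,0]],[[0,0,0],[0,0,0]]]}}

```text
time: 22.45
eef_pos: [0.504, -0.1388, 0.0622]
tcp_rot: [-0.183, -0.682, 0.684, 0.184]
contact_force: [-7.7, -8.0, 5.9]
opening: 0.201
```

```bash
python3 arc.py
```

```text
r 0.1049 ang 151.0 joint~1.305
pos [ 0.504  -0.1388  0.0622] jaw ang -120.09 down [-0.0032 -0.0019 -1.    ] q6 1.64 t 22.4 F [-7.7 -8.   5.9] M [-1.35  1.09  0.04] open 0.201
turn total [-0.0005 -0.      0.0003] then shift units [-0.8737  0.     -0.0159] before-turn frame [-0.8737 -0.0016 -0.0159]
```

Request:
{"method": "send_rows", "body": {"plan": [[[0,0,-0.012],[0,0,0]],[[0,0,-0.012],[0,0,0]],[[0,0,0],[0,0,0]],[[0,0,0],[0,0,0]]]}}

```text
time: 22.85
eef_pos: [0.5041, -0.1385, 0.0621]
tcp_rot: [-0.181, -0.68, 0.686, 0.185]
contact_force: [-12.1, -17.6, 6.7]
opening: 0.201
```

```bash
python3 arc.py
```

```text
r 0.1049 ang 150.8 joint~1.308
pos [ 0.5041 -0.1385  0.0621] jaw ang -120.00 down [-0.0068 -0.0061 -1.    ] q6 1.64 t 22.9 F [-12.1 -17.6   6.7] M [-2.44  1.92  0.  ] open 0.201
turn total [-0.0014 -0.      0.0005] then shift units [-0.8739  0.     -0.0122] before-turn frame [-0.8739 -0.0026 -0.0122]
```

The hard stop is reached: 21 N with no further travel. I unload, open and retreat upward.

Request:
{"method": "send_rows", "body": {"plan": [[[0,0,0.03],[0,0,0]],[[0,0,0],[0,0,0]],[[0,0,0],[0,0,0]]]}}

```text
time: 23.15
eef_pos: [0.504, -0.1388, 0.0622]
tcp_rot: [-0.183, -0.682, 0.683, 0.184]
contact_force: [-6.0, -5.8, 5.5]
opening: 0.201
```

Request:
{"method": "send_rows", "body": {"plan": [[[0,0,0],[0,0,0]],[[0,0,0],[0,0,0]],[[0,0,0],[0,0,0]],[[0,0,0],[0,0,0]],[[0,0,0],[0,0,0]],[[0,0,0],[0,0,0]],[[0,0,0],[0,0,0]],[[0,0,0],[0,0,0]]], "gripper": 0}}

```text
time: 23.95
eef_pos: [0.5055, -0.1378, 0.0625]
tcp_rot: [0.185, 0.683, -0.682, -0.184]
contact_force: [0.0, -0.6, 0.4]
opening: 1.0
```

Request:
{"method": "send_rows", "body": {"plan": [[[0,-0.1,0],[0,0,0]],[[0,-0.2,0],[0,0,0]],[[0,-0.3,0],[0,0,0]],[[0,-0.3,0],[0,0,0]],[[0,-0.3,0],[0,0,0]],[[0,-0.3,0],[0,0,0]],[[0,-0.2,0],[0,0,0]],[[0,-0.1,0],[0,0,0]],[[0,0,0],[0,0,0]]]}}

```text
time: 24.85
eef_pos: [0.5058, -0.1384, 0.281]
tcp_rot: [0.187, 0.683, -0.682, -0.183]
contact_force: [-0.3, 1.2, 0.5]
opening: 0.997
```

Request:
{"method": "send_rows", "body": {"plan": [[[0,0,-0.3],[0,0,0]],[[0,0,-0.3],[0,0,0]],[[0,0,-0.3],[0,0,0]],[[0,0,-0.3],[0,0,0]],[[0,0,-0.3],[0,0,0]],[[0,0,-0.3],[0,0,0]],[[0,0,0],[0,0,0]]]}}

```text
time: 25.55
eef_pos: [0.6141, 0.0519, 0.2759]
tcp_rot: [0.182, 0.684, -0.682, -0.184]
contact_force: [0.9, -0.3, 0.9]
opening: 1.001
```

```bash
python3 arc.py; python3 - <<'E'
from h import *
s=read_camera("scene");t=read_camera("top")
cv2.imwrite("pics/f1.png",np.hstack([crop(s["img"],(135,155,235,255),400,400),crop(t["img"],(290,165,370,245),400,400)]))
k,cs=blobs(t,(22,150,90),(36,255,255),(295,170,360,240))
b=cv2.boxPoints(cv2.minAreaRect(cs[0])); print([np.round(onz(t,*p,.184)[:2],4) for p in b])
k,cs=blobs(t,(0,0,0),(180,255,45),(300,222,330,250)); print([(cv2.contourArea(q),onz(t,*q.mean(0).ravel(),.076)) for q in cs[:3]])
cv2.imwrite("pics/f2.png",t["img"])
E
```

```text
r 0.2423 ang 85.6 joint~2.445
pos [0.6141 0.0519 0.2759] jaw ang -120.05 down [-0.0022  0.0024 -1.    ] q6 2.01 t 25.6 F [ 0.9 -0.3  0.9] M [-0.05  0.    0.04] open 1.001
turn total [0.0002 0.     0.0005] then shift units [-0.8753  0.      1.8194] before-turn frame [-0.8753 -0.0046  1.8194]
[array([ 0.6033, -0.1523]), array([ 0.6125, -0.2205]), array([ 0.5905, -0.2223]), array([ 0.5814, -0.1544])]
[]
```

View pics/f1.png

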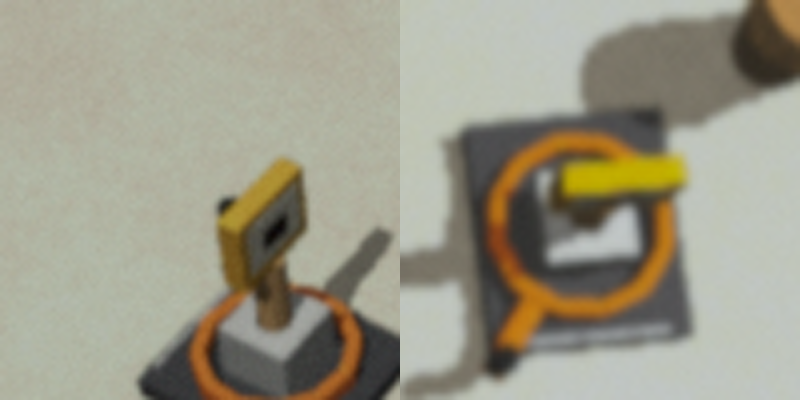

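View pics/f2.png

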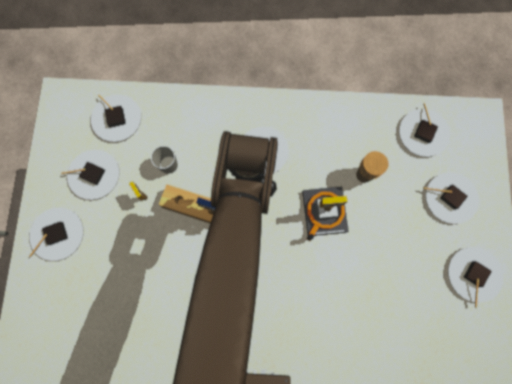

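The final views show the arm swung to the left front with its knob at top (310,237), the sign upright in the block, and the panel edge at 97.7° against the base's 98.5°. Everything else visible is where it was.

```bash
python3 -c "
from plant import *
print(sign_off())"
```

```text
the job is handed in; nothing more can be done
None
```

The yellow sign is fully home in the stand and locked, and the job was handed in at about 25.6 s; sign-off gives no verdict. I took the larger yellow sign from the rack, pressed its post into the socket, turned the locking arm clockwise to its stop, and let go.

Last checks:
- **Depth:** the tool stopped at 0.1513 m against an expected 0.151 m, with the downward push rising to 12 N.
- **Squareness:** the panel lies at 97.7° and the stand's front edge at about 98.5°.
- **Lock:** the joint read about 1.31 against the 1.3 stop. Pushing to 21 N gave almost no further travel (about 0.3 mm).
- **Release:** the gripper was open and well clear, with about zero force on the tool.
- **Other objects:** in the last view the cup, the cup stack and the small look-alike sign stand where they were. The robot arm partly hid the blue sign and the plate. Nothing touched either one.

One check failed: my colour mask did not find the knob in the last picture. I judged its final position by eye and from the gripper's reading at the stop.

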